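# Put the glue-up kit back in its fitted trays

### The arm

A 6-joint arm with a two-finger parallel gripper is mounted at the origin on a cart in front of the work surface, level with it; the furniture and walls round the work are solid. World frame = base frame: x ahead of the robot, y to its left, z up, the work surface at z = 0. Lengths are in m, angles in rad, forces in N, time in s.
With the tool pointing down it reaches from about 0.2 to 0.875 m from the base axis. Payload 3.4 kg.
Tool frame: the origin (TCP) lies between the finger pads; the fingertips stand 25 mm ahead of it and the grasp point (between the pads) lies 6 mm ahead of it (r.nose_length is the z of the fingertips in the tool frame, in m); z points along the fingers, x is the direction in which the jaws open and shut, and the axes are right-handed (so a half turn about z gives the same grasp; the last joint's range is limited). The gripper opens to 94 mm and grips with 3 to 60 N. Pads are 16 mm wide; open, the fingers measure 119 mm over their backs; the gripper's body (75 mm by 177 mm) begins 78 mm behind the grasp point.
Start: joints at [-1.442, 0.276, 1.505, -0, 1.361, -0.121], TCP at [0.142, -0.557, 0.23] pointing down, gripper open.
Joint ranges: [-2.89, 2.89], [-0.75, 2.08], [0.22, 2.7], [-1.18, 4.32], [0.11, 2.71], [-2.7, 2.7]. Speed limits (rad/s): [2.57, 2.57, 3.14, 3.14, 3.14, 3.14].

### API

Orientations are given as a unit quaternion [w, x, y, z].
In Python, from plant import r, gripper_to, inverse_kinematics, vision, models, telemetry gives the robot as it stands. Calls block until the motion is done:
- r.move_to(position, orientation): joint-space move of the TCP to a pose.
- r.move_l(position, rot=None, vel=0.15, guard=None): straight line of the TCP; rot=None keeps the orientation; vel is the mean speed in m/s. With guard (N) it stops when the force on the tool has changed by that much, and returns True; else False.
- r.movej(angles): joint-space move.
- gripper_to(opening, f_grip=None): finger opening in m; f_grip is the grip in N (None keeps the last); returns when the fingers have stopped.
- r.hold(seconds).
- inverse_kinematics(position, orientation): joint angles nearest the present ones, or None.
- vision.snapshot(name): name is "scene" or "top" or "wrist"; returns the picture (480x640x3 uint8, red, green, blue); there is no depth.
- vision.get_calibration(name): a dict with "fx", "fy", "cx", "cy" (pixels), "position" and "orientation" of the camera in the world. Camera axes: x right, y down, z forward; pixel columns grow to the right and rows downward; lengths in m; the calibration is good to about 2 mm. A picture is of the moment at which its call begins: read the wrist's pose just before it. get_calibration takes no time and is no camera call; for the wrist camera it gives the pose at the moment of the call.
A pose or a line that the arm cannot do raises r.PlanningError and nothing moves.
- r.sign_off(): hands the job in, once; it reports no verdict.
Trained networks look in the newest picture that a camera, given by its name, has taken for a name from the list of things; names that differ only in an ending like _2 or _b are one class to them, and where a whole thing is asked for, a point or a joint stands for the part that bears it (a point fixed in the world has none). Each returns a list of dicts, best first, with "score" (0 to 1); they miss things now and then, are a little off and sometimes report something else, mostly with a low value. They report only what shows in the picture. A call takes as long as a camera call.
- models.boxes_of(thing, camera): "at" ([x, y, z] in m, in world coordinates, good to about 4 mm: the middle of the surface that is visible of it).
- models.regions_of(thing, camera): "pixels" (480x640 bool, what is visible of it).
- models.mark_of(thing, camera): "at" ([x, y, z] in m, in world coordinates, good to about 4 mm: a listed point, or the origin of a listed thing).
Readings, each from a call of its own:
- telemetry.current_t(): time.
- telemetry.current_joints(): joint angles.
- telemetry.current_dq(): joint speeds.
- telemetry.current_joint_efforts(): joint torques, N m.
- telemetry.current_ee_pos(): TCP position.
- telemetry.current_tool_rot(): TCP orientation.
- telemetry.current_wrist_force(): force on the tool from outside, world axes, zero at the start.
- telemetry.current_torque(): the same for the moment, N m.
- telemetry.current_opening(): finger opening in m.
Only numpy, scipy, OpenCV 4.12 (cv2) and the standard library are available. Lean on these libraries where they do the work, as an engineer would, in place of code of your own. Each camera call takes 0.05 s, during which the arm holds its last target.

### The job

Put away the four pieces of the glue-up kit that lie among the trays on the front half of the bench, each in the black-rimmed tray whose recess has its outline and size: the sanding block, the short thick wood offcut, the narrow wooden wedge, and the spring clamp, whose jaws go in the narrow end of its recess. Each must lie flat on the recess floor, right way up, and be let go. Leave the pencil and the screwdriver that lie between the pieces where they are, and keep the arm clear of the saw.

Things in the scene. Friction and masses are not known exactly. Their poses are not given: they have to be found in the camera images.
- block: Sanding block, brown with a thin orange abrasive sheet under it, 63 (x) x 100 (y) x 29 (z) mm, lying flat. Origin: centre of its underside; z up.
- packer: Short thick offcut of wood, 45 (x) x 100 (y) x 35 (z) mm, lying flat. Origin: centre of its underside; z up. (A longer, thinner offcut, 55x160x22 mm at the far left, and things standing further back, are not part of the kit.)
- wedge: Hardwood wedge lying flat, 30 (x) x 90 (y) mm; its sides are upright and parallel, its top slopes along y: 4 mm high at y = -45 mm, 13 mm at the middle, 22 mm at y = +45 mm. Either end may point either way in its tray. Origin: centre of its underside; z up.
- clamp: Small black spring clamp with orange jaw tips lying on its side, 56 (x) x 100 (y) x 20 (z) mm. Origin: centre of its underside, at the pivot; z up; the jaws point to +y (arms about 25 mm wide together from y = 0 to y = 46 mm, where it can be gripped across x), the two handles spread to 56 mm wide at -y. It is stiff: it does not open or close.
- block_tray: Tray for the sanding block, 101 x 138 mm outside, plain rectangular recess 79 (x) x 116 (y) mm, the widest rectangle. Fixed: plywood base, black foam rim 11 mm wide. Recess floor 3 mm, rim top 9 mm above the bench. Origin: tray centre at bench height; z up, y along its length. 
- packer_tray: Tray for the short offcut, 83 x 138 mm outside, plain rectangular recess 61 (x) x 116 (y) mm, the middle rectangle. Fixed: plywood base, black foam rim 11 mm wide. Recess floor 3 mm, rim top 9 mm above the bench. Origin: tray centre at bench height; z up, y along its length. 
- wedge_tray: Tray for the wedge, 68 x 128 mm outside, plain rectangular recess 46 (x) x 106 (y) mm, the narrowest rectangle. Fixed: plywood base, black foam rim 11 mm wide. Recess floor 3 mm, rim top 9 mm above the bench. Origin: tray centre at bench height; z up, y along its length. 
- clamp_tray: Tray for the spring clamp, 96 x 138 mm outside, stepped recess 116 mm long: 74 mm wide (x) from y = -58 to +10 mm for the handles, 42 mm wide from y = +10 to +58 mm for the jaws. Fixed: plywood base, black foam rim 11 mm wide. Recess floor 3 mm, rim top 9 mm above the bench. Origin: tray centre at bench height; z up, y along its length. 
- pencil: Red flat carpenter's pencil, 13 x 178 x 9 mm, lying about along the world's x on the left side of the bench; a bystander, to be left alone. Origin: centre of its underside.
- screwdriver: Screwdriver with a red handle, 30 x 204 x 26 mm, lying about along the world's x on the right side of the bench; a bystander, to be left alone. Origin: centre of its underside. The fixed mitre saw stands mid-bench: base behind x = 0.69 (y = 0.34 to -0.34), 80 mm high knob arm forward to x = 0.43 (y = 0.1 to 0.02), tall head above; the arm must pass in front of it.

How it is judged:
By the outcome, as a careful person would: the job done as asked, in the order asked, and still so for the second after the job is handed in, with the robot touching nothing.
It also fails if it takes over 112 s, if anything falls off the work surface, if the arm or the gripper's body presses on something with over 40 N, if the wrist force passes 120 N, or if a joint passes its speed limit or range.

## Working session

There is one attempt and no reset: what is moved stays moved. The work goes in short steps, each a Python script; the robot and the scene stay as the last script left them, time stands still between calls to the robot, and variables do not carry over. Pictures are saved under pics/ and viewed, and the job is handed in when it is done.

```bash
ls; mkdir -p pics
python3 - <<'E'
from plant import r, gripper_to, inverse_kinematics, vision, models, telemetry
import cv2, numpy as np
for n in ("scene","top","wrist"):
    im=vision.snapshot(n); cv2.imwrite(f"pics/{n}0.png",im[:,:,::-1])
    c=vision.get_calibration(n); print(n,c)
print(telemetry.current_t(), telemetry.current_ee_pos(), telemetry.current_tool_rot(), r.nose_length)
E
```

```text
pics
scene {'fx': 582.9335582570699, 'fy': 582.9335582570699, 'cx': 317.5465303539018, 'cy': 238.99985194230817, 'position': array([-0.15733792,  0.91280883,  0.74287433]), 'orientation': array([ 0.15849476, -0.27686195,  0.83296095, -0.45210942])}
top {'fx': 471.996912384763, 'fy': 471.996912384763, 'cx': 314.11721088513826, 'cy': 241.27514751392863, 'position': array([0.35268633, 0.04704103, 1.17533433]), 'orientation': array([ 0.04100531, -0.69960913,  0.711526  , -0.05095475])}
wrist {'fx': 352.48395289817574, 'fy': 352.48395289817574, 'cx': 320.188577703879, 'cy': 239.81443639430043, 'position': array([ 0.20660084, -0.54050776,  0.38447224]), 'orientation': array([ 0.09132333,  0.78416239, -0.60964566, -0.07128512])}
0.15 [ 0.1420892  -0.55677754  0.22983048] [-4.66740922e-04  7.89680115e-01 -6.13518434e-01 -4.77899778e-04] 0.025
```

View pics/top0.png

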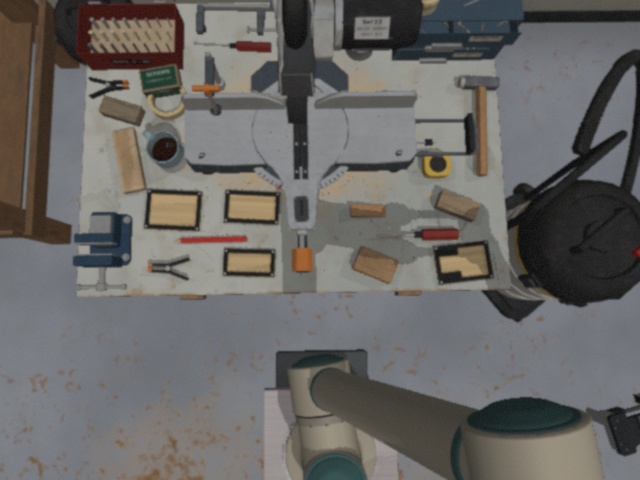

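View pics/scene0.png

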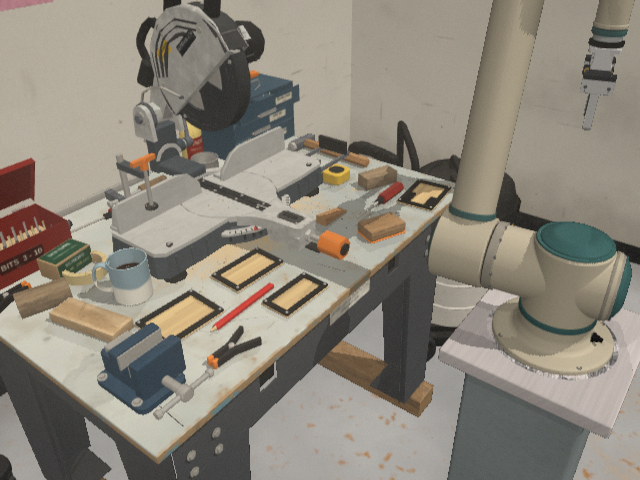

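View pics/wrist0.png

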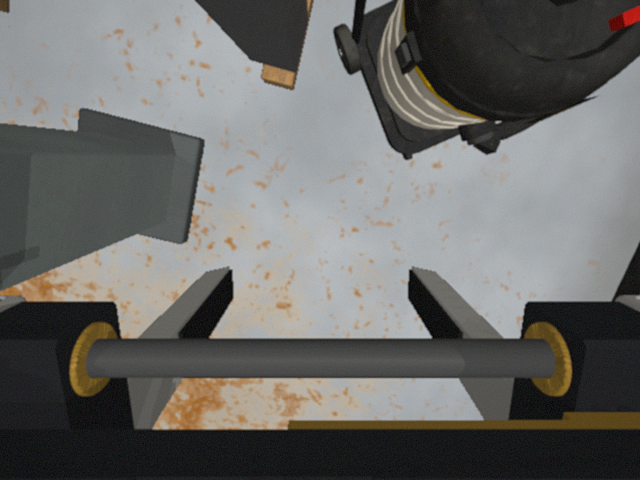

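The top view shows the trays at px (173,210), (251,206), (249,262) and (464,262). The pieces are at (457,204), (375,264), (367,210) and the clamp at (170,268), with the pencil at (211,239), the screwdriver at (425,234) and the saw knob at (303,258). Next I'll ask the networks.

```bash
python3 - <<'E'
from plant import r, gripper_to, inverse_kinematics, vision, models, telemetry
import cv2, numpy as np
from scipy.spatial.transform import Rotation as R
c=vision.get_calibration("top"); q=c["orientation"]; Rm=R.from_quat([q[1],q[2],q[3],q[0]]).as_matrix(); P=c["position"]
def toworld(px,z):
    px=np.atleast_2d(px).astype(float)
    d=np.c_[(px[:,0]-c["cx"])/c["fx"],(px[:,1]-c["cy"])/c["fy"],np.ones(len(px))]@Rm.T
    return (P+d*((z-P[2])/d[:,2])[:,None])[:,:2]
vision.snapshot("top")
H=dict(block=.029,packer=.035,wedge=.013,clamp=.02,block_tray=.009,packer_tray=.009,wedge_tray=.009,clamp_tray=.009,pencil=.009,screwdriver=.02)
np.set_printoptions(precision=4,suppress=True)
masks={}
for k,h in H.items():
    m=models.mark_of(k,"top"); g=models.regions_of(k,"top")
    print(k,[(np.round(a["at"],4).tolist(),round(a["score"],2)) for a in m[:3]])
    for a in g[:2]:
        px=np.argwhere(a["pixels"])[:,::-1]
        w=toworld(px,h)
        (cx,cy),(s1,s2),ang=cv2.minAreaRect((w*1000).astype(np.float32))
        print("    reg",round(a["score"],2),len(px),"c %.1f %.1f size %.1f %.1f ang %.1f"%(cx,cy,s1,s2,ang), "mean px",px.mean(0))
    if g: masks[k]=g[0]["pixels"]
np.savez_compressed("masks.npz",**masks)
print(telemetry.current_t())
E
python3 - <<'E'
import cv2
im=cv2.imread("pics/top0.png")
cv2.imwrite("pics/c1.png",cv2.resize(im[180:300,340:510],None,fx=4.5,fy=4.5,interpolation=cv2.INTER_CUBIC))
cv2.imwrite("pics/c2.png",cv2.resize(im[180:300,130:300],None,fx=4.5,fy=4.5,interpolation=cv2.INTER_CUBIC))
E
```

```text
block [([0.4438, -0.1188, 0.0014], 0.96)]
    reg 0.74 1147 c 442.2 -118.2 size 103.4 68.0 ang 67.0 mean px [375.041  264.8535]
packer [([0.5931, -0.3281, -0.0033], 0.92), ([0.4465, 0.389, 0.0036], 0.29)]
    reg 0.95 935 c 584.0 -324.8 size 107.5 56.4 ang 67.6 mean px [456.9294 206.015 ]
wedge [([0.5861, -0.1041, 0.0004], 0.69)]
    reg 0.65 431 c 581.7 -106.2 size 88.1 30.6 ang 89.1 mean px [367.5058 210.3248]
clamp [([0.4442, 0.3865, 0.004], 0.85), ([0.5846, -0.1028, 0.0001], 0.71)]
    reg 0.56 389 c 442.0 385.6 size 96.6 53.8 ang 88.1 mean px [167.545  268.1645]
block_tray [([0.5978, 0.3834, -0.0007], 0.82)]
    reg 0.59 2315 c 590.3 381.0 size 143.6 106.5 ang 85.4 mean px [173.4847 210.0138]
packer_tray [([0.6021, 0.1887, 0.0015], 0.94)]
    reg 0.81 1854 c 593.9 183.4 size 139.5 87.9 ang 87.8 mean px [251.8247 207.4887]
wedge_tray [([0.4602, 0.1936, -0.0032], 0.84)]
    reg 0.87 1425 c 453.8 191.0 size 128.4 69.4 ang 89.0 mean px [249.5151 262.6477]
clamp_tray [([0.4501, -0.3411, 0.0019], 0.89)]
    reg 0.77 2266 c 447.2 -341.1 size 101.2 143.1 ang 6.2 mean px [463.1108 262.1236]
pencil [([0.5146, 0.2859, 0.0037], 0.89)]
    reg 0.66 367 c 512.5 281.7 size 166.1 15.1 ang 89.1 mean px [212.8338 239.7112]
    reg 0.51 345 c 443.0 388.4 size 101.7 54.5 ang 87.9 mean px [170.4464 268.258 ]
screwdriver [([0.5191, -0.2283, 0.0001], 0.6), ([0.5929, -0.3289, -0.0011], 0.18)]
    reg 0.69 579 c 515.3 -229.0 size 29.2 204.6 ang 1.2 mean px [430.506  234.3454]
1.2
```

View pics/c1.png

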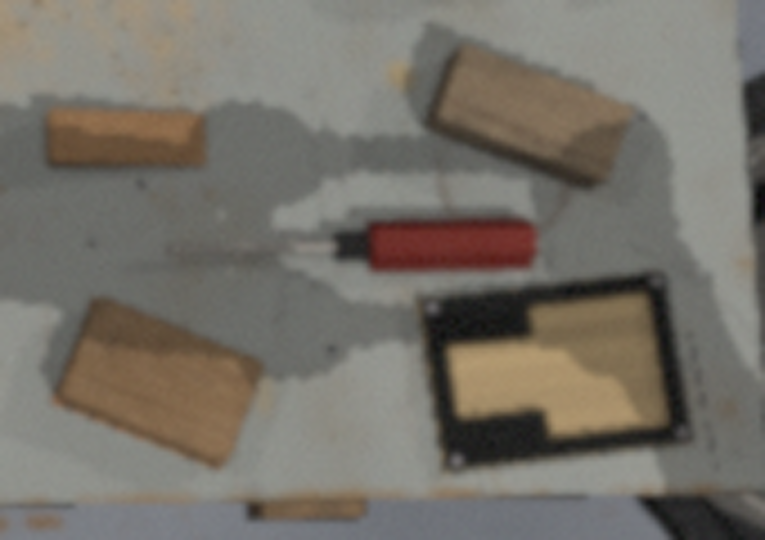

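View pics/c2.png

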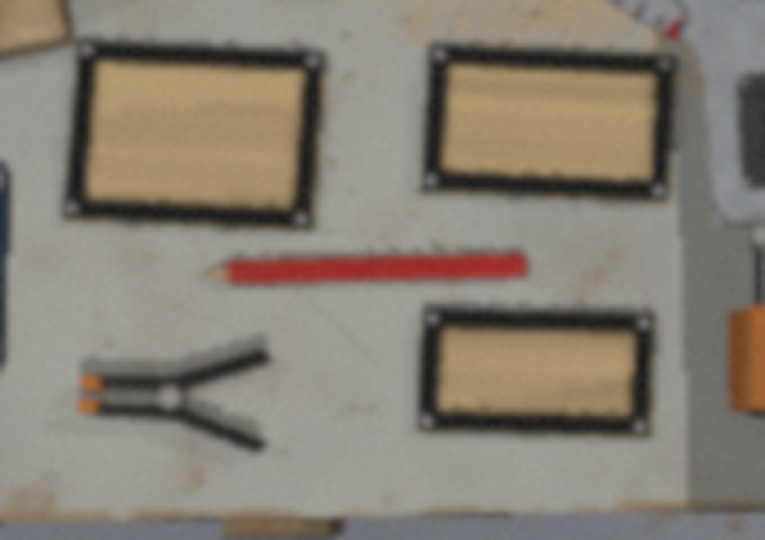

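The networks agree with the pictures. The block is at (375,264), the packer at (457,205), the wedge at (367,210) and the clamp at (170,268) with its jaws towards +y. The narrow end of the clamp tray also faces +y. The mark and mask estimates differ by about 6 mm in x, so I'll take closer wrist views.

```bash
cat > h.py <<'E'
from plant import r, gripper_to, inverse_kinematics, vision, models, telemetry
import cv2, numpy as np
from scipy.spatial.transform import Rotation as R
np.set_printoptions(precision=4,suppress=True)
H=dict(block=.029,packer=.035,wedge=.013,clamp=.02,block_tray=.009,packer_tray=.009,wedge_tray=.009,clamp_tray=.009)
def quat(yaw):
    q=(R.from_euler('z',yaw)*R.from_euler('x',np.pi)).as_quat(); return np.array([q[3],q[0],q[1],q[2]])
def cam(n):
    c=vision.get_calibration(n); q=c["orientation"]
    return c,R.from_quat([q[1],q[2],q[3],q[0]]).as_matrix(),np.array(c["position"])
def toworld(C,px,z):
    c,Rm,P=C; px=np.atleast_2d(px).astype(float)
    d=np.c_[(px[:,0]-c["cx"])/c["fx"],(px[:,1]-c["cy"])/c["fy"],np.ones(len(px))]@Rm.T
    return (P+d*((z-P[2])/d[:,2])[:,None])[:,:2]
def topix(C,w):
    c,Rm,P=C; d=(np.atleast_2d(w)-P)@Rm
    return np.c_[c["cx"]+c["fx"]*d[:,0]/d[:,2],c["cy"]+c["fy"]*d[:,1]/d[:,2]]
def look(n,name,things):
    C=cam(n); im=vision.snapshot(n); cv2.imwrite(f"pics/{name}.png",im[:,:,::-1]); masks={}
    for k in things:
        m=models.mark_of(k,n); g=models.regions_of(k,n)
        print(k,"mark",[(np.round(a["at"],4).tolist(),round(a["score"],2)) for a in m[:2]])
        for a in g[:1]:
            px=np.argwhere(a["pixels"])[:,::-1]; w=toworld(C,px,H[k])
            (cx,cy),(s1,s2),ang=cv2.minAreaRect((w*1000).astype(np.float32))
            print("    reg",round(a["score"],2),len(px),"c %.1f %.1f size %.1f %.1f ang %.1f"%(cx,cy,s1,s2,ang),"mean px",px.mean(0).round())
            masks[k]=a["pixels"]
    np.savez_compressed(f"{name}.npz",**masks)
    import pickle; pickle.dump(C,open(f"{name}.pkl","wb"))
E
python3 - <<'E'
from h import *
C,Rm,P=cam("wrist"); t=telemetry.current_ee_pos()
print("cam axis",Rm[:,2], P-t)
# yaw -90 : camera toward +x side? cam offset=-tool y=-(sin,-cos)
yaw=0.0
p=[0.50,-0.27,0.36]
print(inverse_kinematics(p,quat(yaw)), telemetry.current_joints())
r.move_to(p,quat(yaw))
print(telemetry.current_t(),telemetry.current_ee_pos())
look("wrist","w1",["block","packer","wedge","clamp_tray"])
print(telemetry.current_t())
E
```

```text
cam axis [-0.223  -0.0577 -0.9731] [0.0645 0.0165 0.1546]
[-0.6176  0.2231  1.2653 -0.      1.6532 -0.6176] [-1.442   0.2759  1.5049  0.      1.3607 -0.121 ]
2.9417 [ 0.4994 -0.2708  0.3595]
block mark [([0.4479, -0.119, -0.0005], 0.95)]
    reg 0.67 4143 c 449.3 -120.6 size 100.3 65.1 ang 67.0 mean px [281.  88.]
packer mark [([0.5892, -0.3326, -0.0005], 0.79)]
    reg 0.64 2588 c 587.4 -326.9 size 102.3 52.5 ang 67.4 mean px [384. 245.]
wedge mark [([0.581, -0.1043, 0.0027], 0.83)]
    reg 0.92 1845 c 584.5 -106.8 size 93.3 33.5 ang 89.3 mean px [384.  78.]
clamp_tray mark [([0.45, -0.3407, 0.0023], 0.56)]
    reg 0.7 5997 c 450.3 -339.6 size 99.0 141.9 ang 6.8 mean px [287. 248.]
3.3917
```

View pics/w1.png

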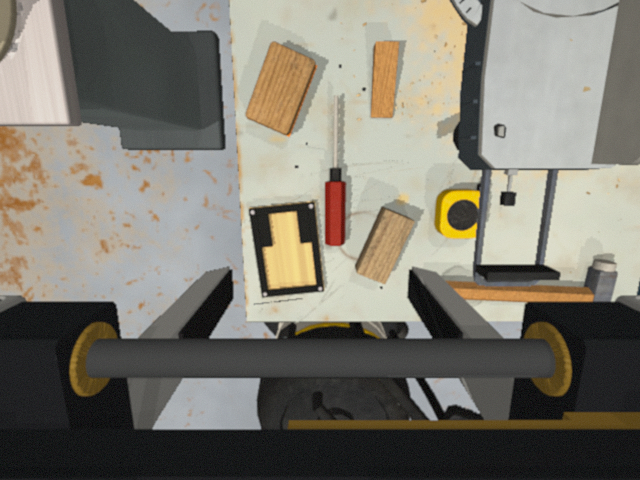

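The wrist view gives block (281,88), packer (384,245), wedge (384,78) and clamp tray (287,248), and it agrees with the marks to within a few mm. I still need to know which end of the wedge is thick.

Run:
```python
import cv2,numpy as np
a=cv2.imread("pics/w1.png")[25:135,340:440]; b=cv2.imread("pics/scene0.png")[195:235,295:365]
a=cv2.resize(a,(500,550),interpolation=cv2.INTER_CUBIC); b=cv2.resize(b,(300,171),interpolation=cv2.INTER_CUBIC)
o=np.zeros((550,800,3),np.uint8);o[:,:500]=a;o[:171,500:]=b
cv2.imwrite("pics/z1.png",o)
```

```text
(no output)
```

View pics/z1.png

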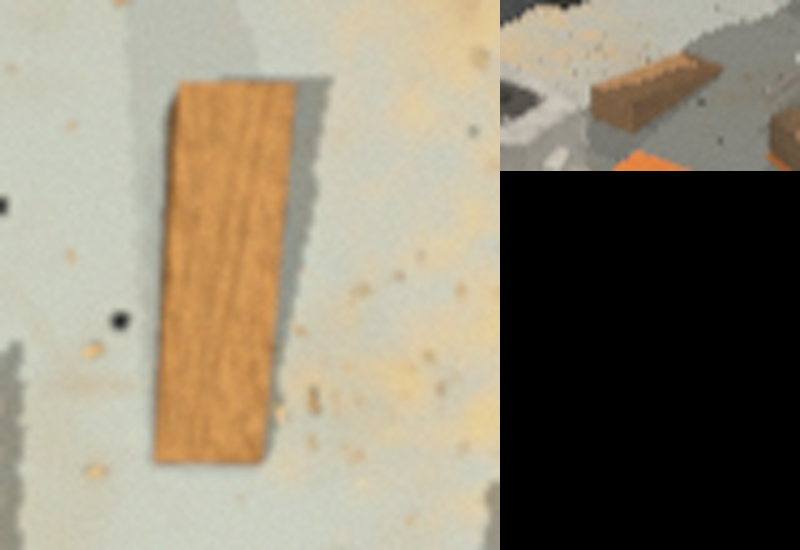

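The thick end of the wedge points to +y: the shadow is wider there, and the scene view shows a tall end face nearest the camera. I'll now fit the models to the masks.

```bash
cat > fit.py <<'E'
from h import *
import pickle
from scipy.optimize import minimize
DIM=dict(block=(63,100,29,29),packer=(45,100,35,35),wedge=(30,90,4,22),block_tray=(101,138,9,9),packer_tray=(83,138,9,9),wedge_tray=(68,128,9,9),clamp_tray=(96,138,9,9))
def verts(k,z0=0):
    a,b,h0,h1=np.array(DIM[k])/1000
    return np.array([[sx*a/2,sy*b/2,z] for sx in(-1,1) for sy in(-1,1) for z in (0,h0 if sy<0 else h1)])+[0,0,z0]
def hullpx(C,k,p,z0=0):
    v=verts(k,z0); c,s=np.cos(p[2]),np.sin(p[2])
    w=np.c_[p[0]+c*v[:,0]-s*v[:,1],p[1]+s*v[:,0]+c*v[:,1],v[:,2]]
    return cv2.convexHull(topix(C,w).astype(np.float32))[:,0]
def fit(C,k,mask,p0,z0=0):
    # signed-distance of hull polygon vs mask contour
    cs,_=cv2.findContours(mask.astype(np.uint8),cv2.RETR_EXTERNAL,cv2.CHAIN_APPROX_NONE)
    ct=cv2.convexHull(max(cs,key=cv2.contourArea)) if 'tray' in k else max(cs,key=cv2.contourArea)
    m=np.zeros(mask.shape,np.uint8); cv2.fillPoly(m,[ct],255)
    S=16
    def cost(u):
        p=[u[0],u[1],u[2]]
        o=np.zeros(mask.shape,np.uint8)
        cv2.fillPoly(o,[np.round(hullpx(C,k,p,z0)*S).astype(np.int32)],255,lineType=cv2.LINE_AA,shift=4)
        inter=np.minimum(o,m).sum(dtype=float); un=np.maximum(o,m).sum(dtype=float); return 1-inter/un
    x0=np.array(p0,float)
    sim=np.array([x0,x0+[.012,0,0],x0+[0,.012,0],x0+[0,0,.12]])
    res=minimize(cost,x0,method='Nelder-Mead',options=dict(initial_simplex=sim,xatol=1e-4,fatol=1e-5,maxiter=400))
    return res.x,1-res.fun
def run(name,guess,z0={}):
    C=pickle.load(open(name+".pkl","rb")); M=np.load(name+".npz"); im=cv2.imread(f"pics/{name}.png"); out={}
    for k,g in guess.items():
        if k not in M: continue
        p,i=fit(C,k,M[k],g,z0.get(k,0)); out[k]=p
        print(name,k,p[:2].round(4),"yaw %.1f iou %.3f"%(np.degrees(p[2]),i))
        cv2.polylines(im,[np.round(hullpx(C,k,p,z0.get(k,0))*16).astype(np.int32)],True,(255,0,255),1,cv2.LINE_AA,4)
    cv2.imwrite(f"pics/{name}_fit.png",im); return out
G=dict(block=(.447,-.119,np.radians(-23)),packer=(.589,-.328,np.radians(-22.5)),wedge=(.583,-.105,0),clamp_tray=(.45,-.34,.11),
 block_tray=(.595,.382,-.05),packer_tray=(.598,.186,-.03),wedge_tray=(.458,.192,-.01))
E
python3 - <<'E'
from fit import *
run("w1",G)
import pickle
M=dict(np.load("masks.npz")); np.savez_compressed("top0.npz",**M); pickle.dump(cam("top"),open("top0.pkl","wb"))
run("top0",G)
E
```

```text
w1 block [ 0.4479 -0.119 ] yaw -22.4 iou 0.932
w1 packer [ 0.5906 -0.3295] yaw -22.3 iou 0.942
w1 wedge [ 0.5845 -0.1076] yaw -0.9 iou 0.934
w1 clamp_tray [ 0.4502 -0.3405] yaw 6.2 iou 0.974
top0 block [ 0.4433 -0.1193] yaw -22.1 iou 0.942
top0 packer [ 0.5876 -0.3298] yaw -23.0 iou 0.927
top0 wedge [ 0.5827 -0.1086] yaw -1.0 iou 0.864
top0 clamp_tray [ 0.4473 -0.3422] yaw 6.3 iou 0.959
top0 block_tray [0.5899 0.3821] yaw -3.1 iou 0.964
top0 packer_tray [0.5942 0.1836] yaw -3.6 iou 0.960
top0 wedge_tray [0.4543 0.1912] yaw -2.1 iou 0.945
```

View pics/w1_fit.png

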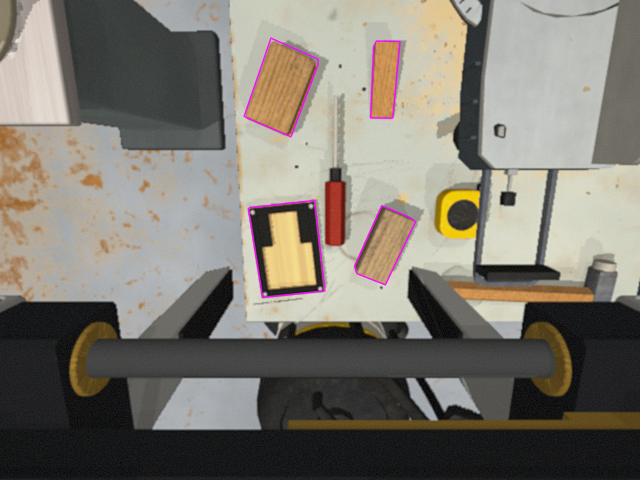

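The fits are tight. Block first: pick it up, lift, and look at the left-hand trays on the way.

```bash
cat > act.py <<'E'
from fit import *
def pick(x,y,yaw,tip,opening,f,lift=.18,hov=.13):
    # tip: height of the fingertips above the bench
    gripper_to(opening)
    r.move_to([x,y,hov],quat(yaw))
    hit=r.move_l([x,y,.025+tip],vel=.12,guard=8)
    print("guard",hit,telemetry.current_ee_pos())
    gripper_to(0.0,f)
    print("open after grip %.4f"%telemetry.current_opening())
    r.move_l([x,y,lift],vel=.15)
    print("lifted %.4f"%telemetry.current_opening(),"F",telemetry.current_wrist_force(),"t",telemetry.current_t())
E
python3 - <<'E'
from act import *
pick(.4475,-.119,np.radians(-22.4),.009,.090,40)
r.move_to([.38,-.02,.25],quat(np.radians(-15)))
r.move_to([.42,.2,.34],quat(0))
look("wrist","w2",["block_tray","packer_tray","wedge_tray","clamp","block"])
run("w2",{k:G[k] for k in("block_tray","packer_tray","wedge_tray")})
print(telemetry.current_t(),telemetry.current_opening())
E
```

```text
guard False [ 0.4482 -0.1194  0.0346]
open after grip 0.0629
lifted 0.0625 F [ 0.0901  0.0518 -1.5343] t 7.4
block_tray mark [([0.594, 0.3797, -0.0023], 0.98)]
    reg 0.97 9621 c 592.4 381.9 size 139.3 103.0 ang 86.5 mean px [458.  58.]
packer_tray mark [([0.5985, 0.1844, 0.0025], 0.98)]
    reg 0.91 6062 c 596.1 185.7 size 138.3 85.7 ang 86.4 mean px [448. 212.]
wedge_tray mark [([0.5144, 0.2869, -0.0001], 0.41)]
    reg 0.83 1446 c 459.5 240.0 size 38.6 69.0 ang 89.9 mean px [349. 175.]
clamp mark [([0.4483, 0.3896, 0.0025], 0.73)]
    reg 0.95 1283 c 445.6 388.4 size 99.8 54.1 ang 88.4 mean px [342.  52.]
block mark [([0.4238, 0.1975, 0.3076], 0.61)]
    reg 0.65 19523 c 419.8 76.6 size 292.0 175.5 ang 89.3 mean px [321. 267.]
w2 block_tray [0.5933 0.3833] yaw -3.6 iou 0.985
w2 packer_tray [0.5973 0.1856] yaw -3.2 iou 0.980
w2 wedge_tray [0.4595 0.195 ] yaw -0.2 iou 0.313
9.5167 0.06267507128513185
```

View pics/w2_fit.png

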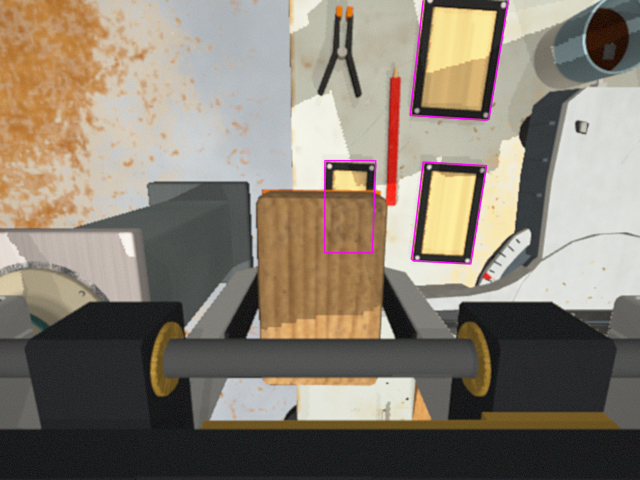

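The block is held square between the fingers (px 258–385, 190–385) and two tray fits are good. The wedge tray is hidden behind the block. The mug at (600,40) stands behind the block tray, so I need its rim position before lowering the gripper body there.

Run:
```python
import cv2,numpy as np
b=cv2.imread("pics/top0.png")[110:190,120:210]; a=cv2.imread("pics/w2.png")[0:120,520:640]
o=np.hstack([cv2.resize(b,(390,347),interpolation=cv2.INTER_CUBIC),cv2.resize(a,(347,347),interpolation=cv2.INTER_CUBIC)])
s=cv2.imread("pics/scene0.png")[230:330,70:170]
cv2.imwrite("pics/z2.png",o);cv2.imwrite("pics/z3.png",cv2.resize(s,(500,500),interpolation=cv2.INTER_CUBIC))
```

```text
(no output)
```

View pics/z2.png

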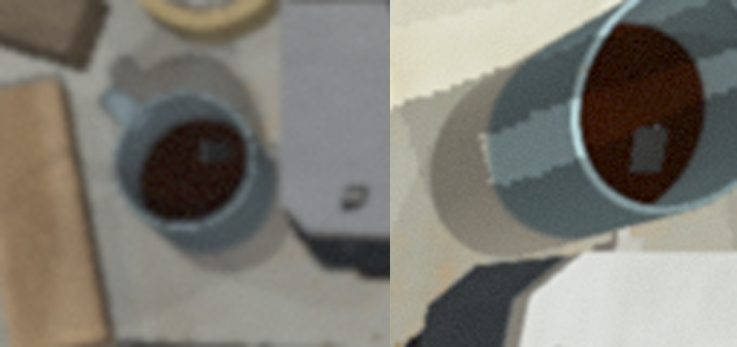

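View pics/z3.png

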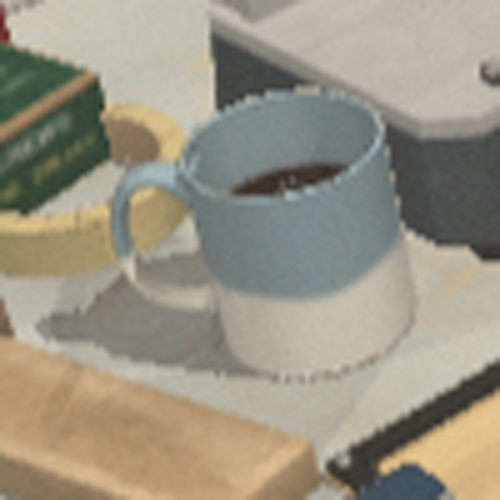

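Run:
```python
from fit import *
A=pickle.load(open("top0.pkl","rb"));B=pickle.load(open("w2.pkl","rb"))
print("bottom near edge: wrist",toworld(B,[554.6,52],0),"top",toworld(A,[167.3,167.7],0))
for z in (.06,.08,.09,.1,.11,.12): print(z,"top",toworld(A,[163.8,161.2],z),"wrist",toworld(B,[583,36],z))
```

```text
bottom near edge: wrist [[0.7189 0.3929]] top [[0.7018 0.4006]]
0.06 top [[0.7004 0.3914]] wrist [[0.7116 0.3935]]
0.08 top [[0.6941 0.3852]] wrist [[0.6982 0.3876]]
0.09 top [[0.691  0.3821]] wrist [[0.6915 0.3846]]
0.1 top [[0.6879 0.379 ]] wrist [[0.6847 0.3817]]
0.11 top [[0.6848 0.3759]] wrist [[0.678  0.3787]]
0.12 top [[0.6817 0.3729]] wrist [[0.6713 0.3758]]
```

The mug rim sits at x ≈ 0.69, z ≈ 0.09. The gripper body will reach about x 0.68 with its underside at about z 0.11, so it clears. Placing the block biased 3 mm towards the robot.

```bash
cat >> act.py <<'E'
def place(x,y,yaw,tip,opento,hov=.16,up=.16):
    # tip: fingertip height above piece underside
    r.move_to([x,y,hov],quat(yaw))
    z=.003+tip+.025+.0007
    hit=r.move_l([x,y,z+.02],vel=.15)
    hit=r.move_l([x,y,z],vel=.04,guard=8)
    print("place guard",hit,telemetry.current_ee_pos(),"F",telemetry.current_wrist_force())
    gripper_to(opento); r.hold(.1)
    r.move_l([x,y,up],vel=.18)
    print("t",telemetry.current_t(),"F",telemetry.current_wrist_force())
E
python3 - <<'E'
from act import *
place(.590,.384,np.radians(-3.5),.0095,.085)
r.move_to([.42,.17,.30],quat(0))
look("wrist","w3",["block_tray","packer_tray","wedge_tray","block"])
run("w3",{"wedge_tray":G["wedge_tray"],"block":(.59,.384,-.06),"packer_tray":G["packer_tray"],"block_tray":G["block_tray"]},{"block":.003})
print(telemetry.current_t())
E
```

```text
place guard False [0.5899 0.384  0.0379] F [ 0.1544 -0.5541 -1.5246]
t 13.65 F [-0.0478  0.6191 -1.0885]
block_tray mark []
    reg 0.67 3562 c 591.0 360.8 size 97.9 103.4 ang 86.4 mean px [466.  57.]
packer_tray mark [([0.5995, 0.1866, 0.0036], 0.8), ([0.4475, 0.3876, 0.0006], 0.4)]
    reg 0.81 7516 c 596.0 186.3 size 140.5 87.2 ang 87.2 mean px [459. 195.]
wedge_tray mark [([0.5892, 0.3826, 0.0014], 0.6), ([0.4539, 0.1931, -0.0], 0.58)]
    reg 0.66 5657 c 457.3 193.2 size 128.5 71.0 ang 87.7 mean px [350. 190.]
block mark [([0.5904, 0.3838, 0.0005], 0.83), ([0.4542, 0.1974, -0.0003], 0.62)]
    reg 0.75 4576 c 584.8 364.5 size 73.7 70.1 ang 85.9 mean px [471.  35.]
w3 wedge_tray [0.4574 0.1934] yaw -1.9 iou 0.963
w3 block [0.5891 0.3844] yaw -4.9 iou 0.944
w3 packer_tray [0.5974 0.1857] yaw -3.0 iou 0.979
w3 block_tray [0.5935 0.3832] yaw -3.6 iou 0.988
15.275
```

View pics/w3_fit.png

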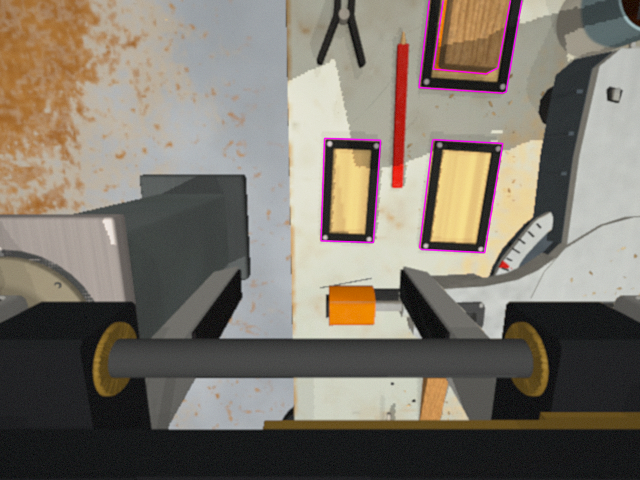

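The block lies in its tray (468,35) within the recess. Next the packer.

Run:
```python
from act import *
r.move_to([.38,-.05,.25],quat(0))
pick(.590,-.3292,np.radians(-22.3),.017,.066,40,lift=.2,hov=.16)
r.move_to([.38,-.05,.25],quat(np.radians(-10)))
r.move_to([.40,.15,.27],quat(np.radians(-3)))
look("wrist","w4",["packer"])
print(telemetry.current_t(),telemetry.current_opening(),telemetry.current_ee_pos())
```

```text
guard False [ 0.5906 -0.3295  0.0429]
open after grip 0.0447
lifted 0.0449 F [-0.3012 -0.1631 -1.4107] t 20.8583
packer mark []
    reg 0.56 14626 c 395.5 59.9 size 247.5 109.2 ang 86.7 mean px [320. 265.]
23.1583 0.04439246839189339 [0.4003 0.1486 0.2697]
```

View pics/w4.png

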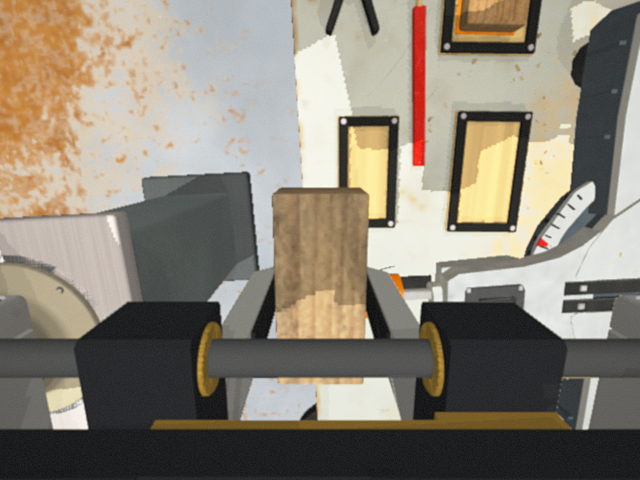

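The packer is held square (px 275–367, rows 188–383). Now to place it.

Run:
```python
from act import *
place(.5945,.186,np.radians(-3.1),.0175,.060,hov=.19,up=.19)
r.move_to([.42,.14,.28],quat(0))
look("wrist","w5",["packer"])
run("w5",{"packer":(.594,.186,-.05)},{"packer":.003})
print(telemetry.current_t())
```

```text
place guard True [0.5939 0.1859 0.0455] F [-0.5284  0.957   2.9934]
t 27.05 F [ 0.1471 -0.2858  0.4302]
packer mark [([0.594, 0.1851, 0.0038], 0.71)]
    reg 0.96 4617 c 589.8 186.3 size 100.9 57.5 ang 86.8 mean px [472. 173.]
w5 packer [0.5945 0.1854] yaw -2.3 iou 0.941
28.025
```

View pics/w5_fit.png

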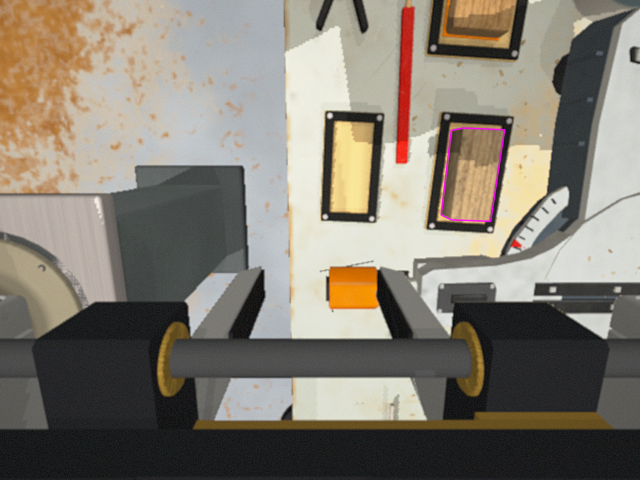

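The packer fits within its recess, with contact felt at floor height. Now the wedge, gripped towards its thick end.

Run:
```python
from act import *
r.move_to([.38,-.05,.25],quat(0))
pick(.5842,-.0905,np.radians(-0.9),.0085,.050,40,lift=.18,hov=.13)
r.move_to([.38,-.05,.25],quat(0))
r.move_to([.40,.12,.25],quat(0))
look("wrist","w6",["wedge"])
print(telemetry.current_t(),telemetry.current_opening(),telemetry.current_ee_pos())
```

```text
guard False [ 0.5848 -0.0907  0.0344]
open after grip 0.0295
lifted 0.0296 F [ 0.3762 -0.1947 -0.691 ] t 32.725
wedge mark [([0.4009, 0.1061, 0.2159], 0.68)]
    reg 0.76 6342 c 401.5 38.0 size 70.8 138.2 ang 1.2 mean px [320. 282.]
34.475 0.02950745598690788 [0.4004 0.1186 0.2498]
```

View pics/w6.png

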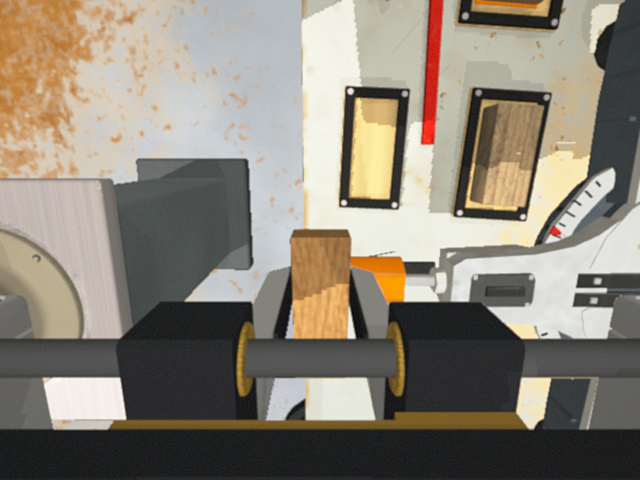

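Run:
```python
from act import *
C=pickle.load(open("w6.pkl","rb"))
for dy in(.024,.028,.032): print(dy,topix(C,[[.4004,.1186+dy,.2498-.025-.0093+.022],[.4004,.1186+dy,.2498-.025-.0093]]))
place(.458,.1934+.0165,np.radians(-1.9),.0095,.046,hov=.16,up=.17)
r.move_to([.42,.17,.28],quat(0))
look("wrist","w7",["wedge","clamp","wedge_tray"])
run("w7",{"wedge":(.457,.193,-.03),"wedge_tray":G["wedge_tray"]},{"wedge":.003})
print(telemetry.current_t())
```

```text
0.024 [[319.3049 247.44  ]
 [319.4455 237.2684]]
0.028 [[319.3034 239.4626]
 [319.4449 230.1289]]
0.032 [[319.302  231.3978]
 [319.4443 222.9201]]
place guard False [0.458  0.2099 0.038 ] F [-0.5563  0.9751 -0.3157]
t 38.0333 F [-0.3118 -0.3937  0.1136]
wedge mark [([0.4584, 0.1945, 0.0024], 0.75), ([0.5162, 0.2904, -0.002], 0.49)]
    reg 0.57 2005 c 458.3 193.9 size 88.9 33.3 ang 87.2 mean px [353. 191.]
clamp mark [([0.4472, 0.3918, 0.0002], 0.62)]
    reg 0.72 1197 c 445.8 365.6 size 57.7 54.9 ang 87.4 mean px [345.  27.]
wedge_tray mark [([0.4561, 0.1937, 0.0005], 0.61)]
    reg 0.92 4155 c 457.4 193.2 size 128.4 69.0 ang 87.6 mean px [351. 190.]
w7 wedge [0.4581 0.1932] yaw -2.9 iou 0.944
w7 wedge_tray [0.4575 0.1929] yaw -2.5 iou 0.979
38.9417
```

View pics/w7_fit.png

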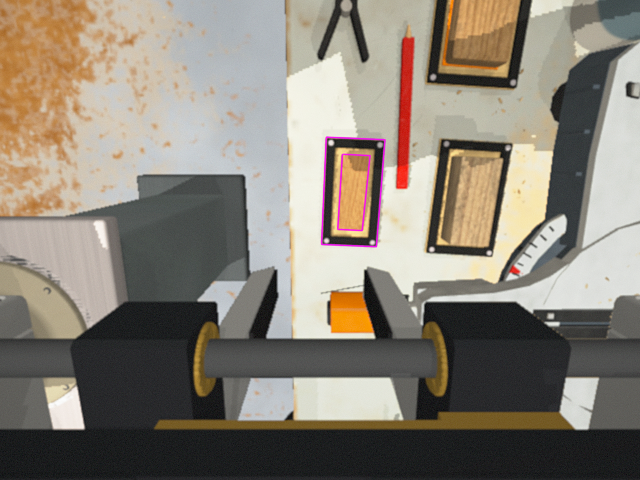

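The wedge is centred in its recess at (353,191). Next, a closer look at the clamp.

Run:
```python
from act import *
r.move_to([.44,.34,.22],quat(0))
C=cam("wrist")
look("wrist","w8",["clamp"])
M=np.load("w8.npz")["clamp"]; print(telemetry.current_t(),C[2])
im=cv2.imread("pics/w8.png"); 
cs,_=cv2.findContours(M.astype(np.uint8),cv2.RETR_EXTERNAL,cv2.CHAIN_APPROX_NONE); cv2.drawContours(im,cs,-1,(255,0,255),1)
cv2.imwrite("pics/w8m.png",im)
```

```text
clamp mark [([0.4448, 0.3907, 0.005], 0.87)]
    reg 0.96 1759 c 446.6 390.8 size 97.9 54.2 ang 87.4 mean px [327. 171.]
39.85 [0.4401 0.4059 0.3747]
```

View pics/w8m.png

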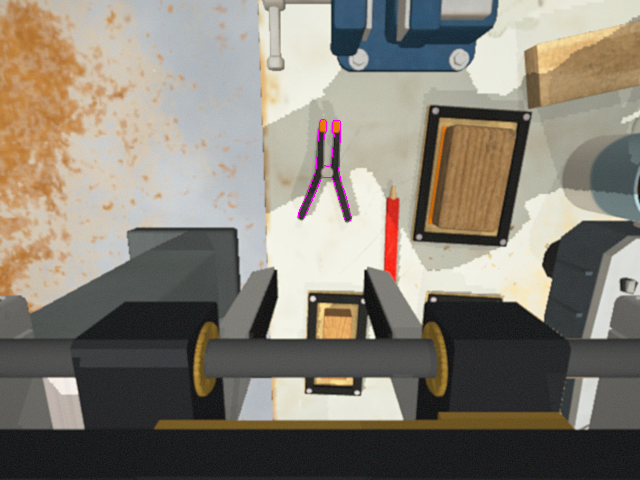

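Run:
```python
from fit import *
B=pickle.load(open("w8.pkl","rb")); A=pickle.load(open("top0.pkl","rb"))
P=toworld(B,[[327,172],[323,124],[337,124],[300,218],[349,220]],.012); print(P)
m=P[1:3].mean(0); h=P[3:].mean(0); d=m-h; print("axis deg",np.degrees(np.arctan2(d[1],d[0])), "tip-handle len",np.linalg.norm(d))
print("vise base z.0/.02", toworld(B,[[415,70]],.0),toworld(B,[[415,70]],.02))
print("vise wrist upper edge row48",[(z,toworld(B,[[370,45]],z)[0]) for z in (.03,.06,.1,.13)])
print("vise top right edge col131",[(z,toworld(A,[[131,240]],z)[0],toworld(A,[[131,215]],z)[0]) for z in (0,.03,.06,.1,.13)])
import cv2
im=cv2.imread("pics/top0.png")[195:300,70:200]; cv2.imwrite("pics/z4.png",cv2.resize(im,(780,630)[:2] if 0 else (720,580),interpolation=cv2.INTER_CUBIC))
```

```text
[[0.4471 0.3898]
 [0.443  0.436 ]
 [0.4567 0.436 ]
 [0.4191 0.3426]
 [0.4703 0.3405]]
axis deg 86.89663861288946 tip-handle len 0.0946081272387365
vise base z.0/.02 [[0.5331 0.4875]] [[0.5282 0.4831]]
vise wrist upper edge row48 [(0.03, array([0.4844, 0.5014])), (0.06, array([0.4806, 0.4931])), (0.1, array([0.4754, 0.482 ])), (0.13, array([0.4716, 0.4737]))]
vise top right edge col131 [(0, array([0.5169, 0.4868]), array([0.5805, 0.4888])), (0.03, array([0.5127, 0.4756]), array([0.5747, 0.4776])), (0.06, array([0.5086, 0.4643]), array([0.5688, 0.4663])), (0.1, array([0.503 , 0.4494]), array([0.5611, 0.4513])), (0.13, array([0.4988, 0.4381]), array([0.5553, 0.44  ]))]
```

View pics/z4.png

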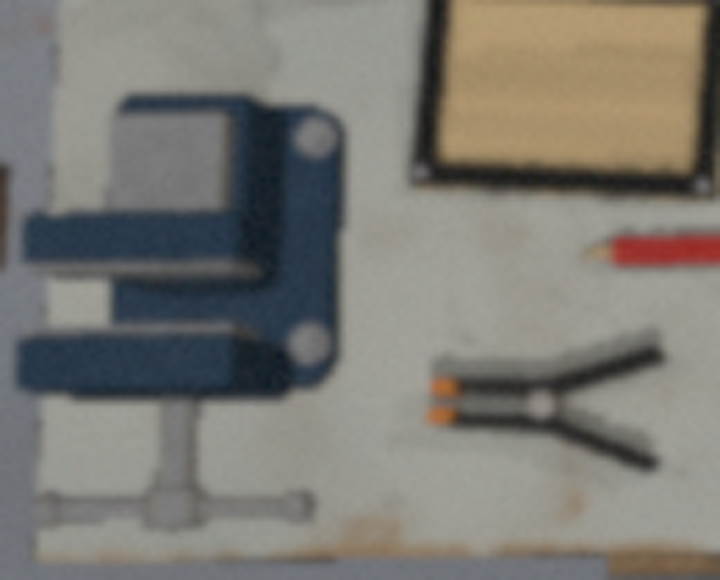

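The clamp's pivot is at (327,172) and its jaw tips are at (330,124), so its axis is about 87°. The vise's body stands at y > 0.475, which is over 30 mm from the gripper body. Picking the clamp.

Run:
```python
from act import *
pick(.4478,.4055,np.radians(-2.9),.009,.050,30,lift=.2,hov=.14)
r.move_to([.38,.12,.25],quat(0))
r.move_to([.38,-.08,.25],quat(0))
r.move_to([.44,-.36,.25],quat(np.radians(6.2)))
look("wrist","w9",["clamp","clamp_tray"])
run("w9",{"clamp_tray":G["clamp_tray"]})
print(telemetry.current_t(),telemetry.current_opening(),telemetry.current_ee_pos())
```

```text
guard False [0.4485 0.4058 0.035 ]
open after grip 0.0229
lifted 0.0240 F [ 0.429   0.3855 -0.2927] t 43.4833
clamp mark [([0.4417, -0.3779, 0.2155], 0.81)]
    reg 0.67 4324 c 454.7 -468.3 size 98.9 225.0 ang 5.4 mean px [321. 284.]
clamp_tray mark [([0.4525, -0.3431, -0.0032], 0.56)]
46.8 0.023201860704122865 [ 0.4402 -0.3588  0.2505]
```

View pics/w9.png

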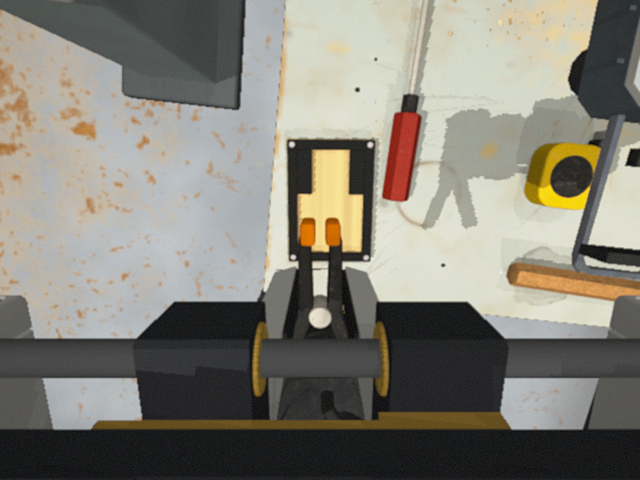

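The clamp is held level with its jaws pointing to +y, and the tray is clear at (332,200). Placing it.

```bash
python3 - <<'E'
from act import *
place(.4488,-.3238,np.radians(6.2),.0095,.044,hov=.15,up=.17)
r.move_to([.36,-.36,.28],quat(np.radians(6)))
look("wrist","w10",["clamp","clamp_tray"])
run("w10",{"clamp_tray":G["clamp_tray"]})
print(telemetry.current_t())
E
python3 -c "
import cv2
im=cv2.imread('pics/w10.png'); cv2.imwrite('pics/w10z.png',cv2.resize(im[120:300,290:490],(666,600),interpolation=cv2.INTER_CUBIC))"
```

```text
place guard False [ 0.4488 -0.3237  0.038 ] F [ 0.1462 -0.0096 -0.7455]
t 50.2333 F [ 0.2108 -0.5409  0.2755]
clamp mark [([0.4492, -0.339, 0.0049], 0.7)]
    reg 0.84 1389 c 449.3 -338.7 size 54.6 98.0 ang 5.9 mean px [398. 203.]
clamp_tray mark [([0.4493, -0.3409, -0.0007], 0.82)]
    reg 0.97 7688 c 449.4 -340.3 size 98.5 139.4 ang 6.2 mean px [395. 201.]
w10 clamp_tray [ 0.4496 -0.3401] yaw 5.9 iou 0.983
51.1167
```

View pics/w10z.png

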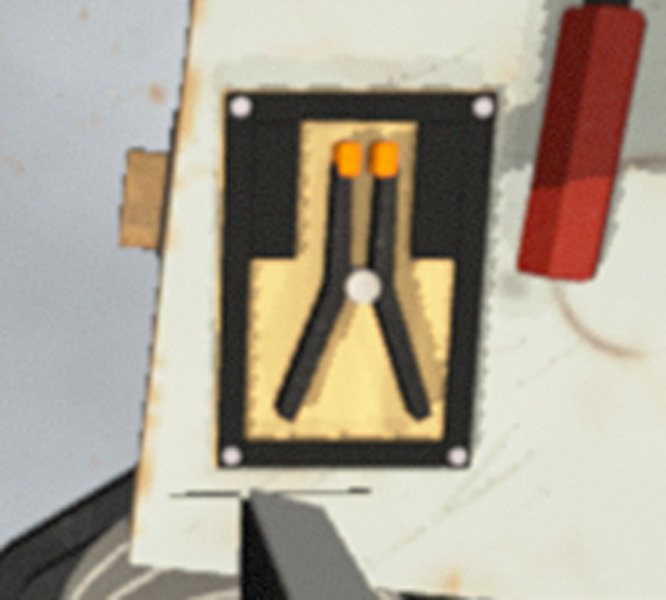

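The clamp lies in its recess with its jaws in the narrow end. I'll retreat and check all four pieces and the bystanders from the top and scene cameras.

Run:
```python
from act import *
r.move_to([.142,-.45,.3],quat(np.radians(-75)))
H.update(pencil=.009,screwdriver=.02)
look("top","top1",["block","packer","wedge","clamp","pencil","screwdriver"])
vs=vision.snapshot("scene"); cv2.imwrite("pics/scene1.png",vs[:,:,::-1])
run("top1",{"block":(.59,.384,-.06),"packer":(.594,.186,-.05),"wedge":(.457,.193,-.03)},dict(block=.003,packer=.003,wedge=.003))
a=cv2.imread("pics/top1.png")[180:300,130:510]; b=cv2.imread("pics/scene1.png")[160:400,150:460]
o=np.zeros((600,800,3),np.uint8); a=cv2.resize(a,(800,253),interpolation=cv2.INTER_CUBIC); b=cv2.resize(b,(448,347),interpolation=cv2.INTER_CUBIC)
o[:253]=a;o[253:,:448]=b;cv2.imwrite("pics/fin.png",o)
print(telemetry.current_t())
```

```text
block mark [([0.5916, 0.3853, 0.0057], 0.62)]
    reg 0.61 1110 c 585.1 378.6 size 106.1 66.7 ang 84.8 mean px [172. 210.]
packer mark []
    reg 0.67 845 c 589.4 184.4 size 102.7 51.9 ang 87.0 mean px [250. 207.]
wedge mark [([0.4599, 0.1949, 0.0052], 0.92), ([0.5147, 0.2814, 0.0026], 0.58)]
    reg 0.78 387 c 458.3 192.0 size 86.3 29.7 ang 89.0 mean px [248. 262.]
clamp mark [([0.4487, -0.3421, 0.0047], 0.76)]
    reg 0.79 235 c 454.9 -340.0 size 93.9 51.9 ang 85.8 mean px [465. 262.]
pencil mark [([0.5162, 0.2858, 0.0065], 0.81)]
    reg 0.92 368 c 513.9 284.2 size 14.6 171.1 ang 0.5 mean px [212. 240.]
screwdriver mark [([0.5196, -0.23, -0.0004], 0.97)]
top1 block [0.5873 0.3806] yaw -4.2 iou 0.875
top1 packer [0.5921 0.1854] yaw -3.8 iou 0.913
top1 wedge [0.4572 0.1902] yaw -2.2 iou 0.742
52.7583
```

View pics/fin.png

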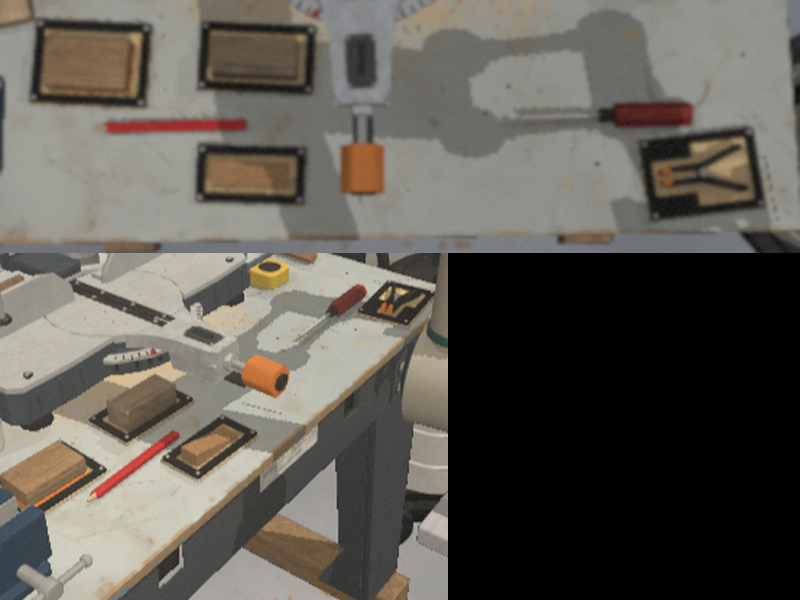

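The block looks close to the near rim, so I'll check its seating in the close wrist picture w8, which was taken after it was placed.

Run:
```python
from fit import *
C=pickle.load(open("w8.pkl","rb")); im=cv2.imread("pics/w8.png")
# draw recess outline at floor & rim height and block model
def draw(p,a,b,z,col,S=4):
    c,s=np.cos(p[2]),np.sin(p[2]); v=np.array([[-a,-b],[a,-b],[a,b],[-a,b]])/2000
    w=np.c_[p[0]+c*v[:,0]-s*v[:,1],p[1]+s*v[:,0]+c*v[:,1],np.full(4,z)]
    return topix(C,w),col
big=cv2.resize(im[90:260,400:545],None,fx=3.5,fy=3.5,interpolation=cv2.INTER_CUBIC)
for q,col in [draw((.5935,.3832,-.062),79,116,.009,(0,255,0)),draw((.590,.3842,-.062),63,100,.003,(255,0,255)),draw((.590,.3842,-.062),63,100,.032,(255,255,0))]:
    cv2.polylines(big,[((q-[400,90])*3.5).astype(np.int32)],True,col,1)
cv2.imwrite("pics/w8b.png",big)
```

```text
(no output)
```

View pics/w8b.png

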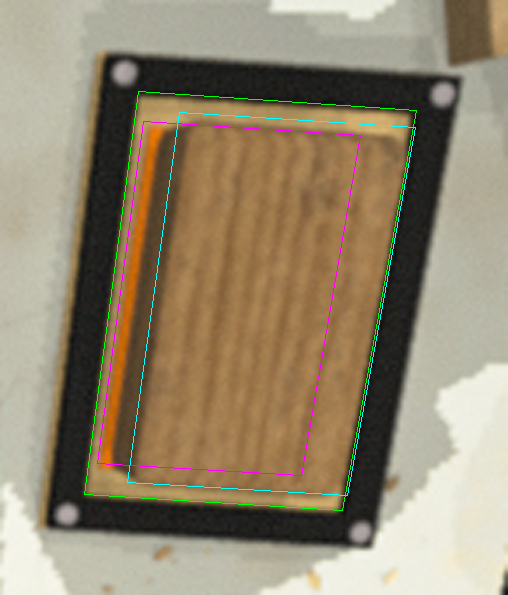

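The block's orange underside edge runs fully inside the recess, with bare floor showing all along it, so it is flat. Handing in.

Run:
```python
from h import *
print(telemetry.current_opening(),telemetry.current_wrist_force(),telemetry.current_t())
r.sign_off()
```

```text
0.04392467680396385 [-0.242   0.6598  0.6935] 52.7583
the job is handed in; nothing more can be done
```

All four pieces are in their trays, placed in the order listed: sanding block, short offcut, wedge, then clamp with its jaws in the narrow end. I handed the job in at about 53 s, with the gripper open and the arm clear of everything.

**Wrist pictures:** after each placing, the piece lay inside its recess. The block sits about 3–4 mm off centre towards the robot. I biased it that way on purpose to keep clear of the mug, and bare recess floor shows all along its lower edge on that side.

**Top camera:** the last pictures show all four pieces in place, and the pencil and screwdriver within 2 mm of where they started. The robot felt no contact with the saw, mug or vise.

**Disagreements:**
- The top camera reads positions about 2–5 mm lower in x than the wrist camera, and its final fits were loose (wedge overlap 0.74). I relied on the wrist camera for positions.
- In the final top picture the network missed the origin mark for the short offcut and the mask for the screwdriver, but both show plainly in the image.

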